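Put the packing station into service: status block to green, isolator toggle on

TASK

Put the packing station into service: first roll the six-sided status block along its dark pad, without picking it up, until its green face lies flat on top and the block rests on the pad. Then flip the toggle lever on the grey isolator box over its centre, away from the white dot to the green dot, so that it snaps fully over and stays. Leave the bowl, the wipes and the pen where they are, and let go of everything.

Things in the scene. Friction and masses are not known exactly. Their poses are not given: they have to be found in the camera images.
- block_center (a point): Centre of the loose status block: white hexagonal plastic bar 120 mm long, 50 mm across flats, faces 28.9 mm wide, 0.2 to 0.33 kg. y runs along its length, z points out of the green face (up when done). Start: flat on the robot-side part of the pad, red on top; yellow faces the robot slanting up, green faces it slanting down: two sixth-turns away from the robot bring green on top.
- status_block: Same block, origin at its centre, z out of the red face, y along its length; faces in turn red, yellow, green, three white. Lying on the pad: centre 29 mm above the table, side corner edges at that height 28.9 mm out; the edge it tips over is 14.4 mm beyond the centre at pad height. A sixth-turn carries it 28.9 mm on; past 30 degrees it falls onto the next face by itself.
- pad: Dark grey anti-slip pad fixed to the work surface, 240 (x) x 170 (y) x 4 mm thick, grippy (friction about 1). Origin at the centre of its underside. Its x axis points roughly away from the robot.
- isolator: Fixed grey isolator box with an aluminium top, 100 (x) x 80 (y) x 55 mm high, with a metal toggle lever in the middle of its top. Origin at the centre of its underside. The white dot (off) is on its -x side, the green dot (on) on its +x side; x points roughly away from the robot.
- toggle_pivot (a point): Pivot of the toggle lever, 61 mm above the work surface, over the middle of the box; the lever swings in the box's x-z plane. A threaded collar 15 mm across stands up to 63 mm round it.
- toggle_tip (a point): Tip of the toggle lever: a round steel bat 48 mm long from the pivot, 9 to 12 mm thick in its upper part. Off, it leans 0.45 rad to the box's -x side (tip 21 mm toward the white dot, 104 mm above the work surface); on, it leans as far to +x. The top of the arc is 109 mm above the work surface.
- toggle (a joint): Angle of the toggle lever in rad: 0 = fully off (leaning to the white dot), 0.45 = centre, 0.9 = fully on (leaning to the green dot). A spring snaps it to whichever side of the centre it is on; 2 to 5 N at the tip move it.
- bowl: small open steel bowl, 91 mm across, 36 mm high; bystander
- wipes: white stack of folded wipes, 101x102x29 mm; bystander
- pen: dark marker pen with white band, 134 mm long, 12 mm thick, lying; bystander

How it is judged:
By the outcome, as a careful person would: the job done as asked, in the order asked, and still so for the second after the job is handed in, with the robot touching nothing.
It also fails if it takes over 54 s, if anything falls off the work surface, if the arm or the gripper's body presses on something with over 40 N, if the wrist force passes 120 N, or if a joint passes its speed limit or range.

ROBOT

A 6-joint arm with a two-finger parallel gripper is mounted at the origin on a cart in front of the work surface, level with it; the furniture and walls round the work are solid. World frame = base frame: x ahead of the robot, y to its left, z up, the work surface at z = 0. Lengths are in m, angles in rad, forces in N, time in s.
With the tool pointing down it reaches from about 0.3 to 0.875 m from the base axis. Payload 6.4 kg.
Tool frame: the origin (TCP) lies on the centre line of the jaws, within the pads' length; the fingertips stand manip.tip_extent ahead of it and the grasp point (between the pads) is the TCP (manip.tip_extent is the distance from the TCP to the fingertips, in m); y points along the fingers, z is the direction in which the jaws open and shut, and the axes are right-handed (so a half turn about y gives the same grasp; the last joint's range is limited). The gripper opens to 88 mm and grips with 3 to 60 N. Pads are 18 mm wide; open, the fingers measure 123 mm over their backs; the gripper's body (75 mm by 187 mm) begins 45 mm behind the grasp point.
Start: joints at [-1.555, 0.181, 1.607, -0, 1.354, -0.206], TCP at [0.127, -0.561, 0.258] pointing down, gripper open.
Joint ranges: [-2.99, 2.99], [-0.89, 2.07], [0.3, 2.58], [-1.14, 4.28], [0, 2.63], [-3.12, 3.12]. Speed limits (rad/s): [2.57, 2.57, 3.01, 3.14, 3.14, 3.14].

INTERFACE

Orientations are given as a rotation vector (axis times angle).
In Python, from cell import status, camera, camera_model, manip, finder gives the robot as it stands. The module is installed in compiled form; this text tells all that it offers.
- The arm moves only by the tool arm_command, never from a script. Its argument "series" is text: rows parted by semicolons, each of 7 numbers parted by spaces: the turn, a rotation vector about the world's x, y, z in rad, then the shift along the world's x, y, z in m, then the finger opening in m, from 0 to 0.0881. A call has 1 to 12 rows; each row is the pose to reach, as a shift and turn from the pose commanded when the call began; what a row does not reach only later rows make up. A row lasts 1/8 s, in which the tool goes at most 62.5 mm and 10.7 degrees, less where a joint would pass 70% of its speed; a pose out of reach is approached as far as the arm can. A call with a gripper value outside its range is refused whole. The fingers move at their own pace and stop on an object; "squeeze" is the grip in N (left out, the last holds). Time passes only in rows, so rows that repeat a pose let the fingers close. It gives the time, the measured TCP pose, the force and the opening at its end, in the units of the state.
- status.state(): the state, without advancing time (a new reading comes with each control period).
- camera(name): name is "scene" or "side" or "wrist"; returns the picture (384x512x3 uint8, red, green, blue); there is no depth.
- camera_model(name): a dict with "camera_matrix" (3x3 intrinsics, pixels), "k1" (the pictures are not rectified: a ray, as slopes to the right and down, at radius r is drawn at 1 + k1 r^2 times it, then the intrinsics apply), "world_from_camera" (4x4, takes a point from camera to world coordinates). Camera axes: x right, y down, z forward; pixel columns grow to the right and rows downward; lengths in m; the calibration is good to about 2 mm. A picture is of the moment at which its call begins: read the wrist's pose just before it. camera_model takes no time and is no camera call; for the wrist camera it gives the pose at the moment of the call.
- manip.hand_in(): hands the job in, once; it reports no verdict.
Trained networks look in the newest picture that a camera, given by its name, has taken for a name from the list of things; names that differ only in an ending like _2 or _b are one class to them, and where a whole thing is asked for, a point or a joint stands for the part that bears it (a point fixed in the world has none). Each returns a list of dicts, best first, with "conf" (0 to 1); they miss things now and then, are a little off and sometimes report something else, mostly with a low value. They report only what shows in the picture. A call takes as long as a camera call.
- finder.spot_in(camera, target): "extent" ([left, top, right, bottom] in pixels, round what is visible of it).
- finder.regions_of(camera, target): "mask" (384x512 bool, what is visible of it) and "extent" ([left, top, right, bottom] in pixels, round what is visible of it).
The state is a dict: "time": time; "joints": joint angles; "dq": joint speeds; "joint_torque": joint torques, N m; "ee_pos": TCP position; "eef_rot": TCP orientation; "ft_force": force on the tool from outside, world axes, zero at the start; "ft_torque": the same for the moment, N m; "finger_gap": finger opening in m.
Only numpy, scipy, OpenCV 4.12 (cv2) and the standard library are available. Lean on these libraries where they do the work, as an engineer would, in place of code of your own. Each camera call takes 0.05 s, during which the arm holds its last target.

## Working session

There is one attempt and no reset: what is moved stays moved. The work goes in short steps, Python scripts to look and compute and a tool call to move; the robot and the scene stay as the last step left them, time stands still between calls to the robot, and variables do not carry over. Pictures are saved under pics/ and viewed, and the job is handed in when it is done.

Besides the shell and the picture viewer there is one more tool, called after "Call:" as name(argument=value, ...) on one line, values as JSON. arm_command: Moves the arm, as the interface text tells. Its arguments: {"type":"object","properties":{"series":{"type":"string"},"squeeze":{"type":"number"}},"required":["series"]}

```bash
mkdir -p pics; python3 - <<'E'
from cell import status,camera,camera_model,manip,finder
import cv2,numpy as np
s=status.state()
for k,v in s.items(): print(k,np.round(v,3))
print('tip',manip.tip_extent)
for n in ["scene","side","wrist"]:
    m=camera_model(n); im=camera(n)
    cv2.imwrite(f"pics/{n}0.png",im[:,:,::-1])
    print(n,np.round(m["camera_matrix"],1).tolist(),m["k1"],np.round(m["world_from_camera"],3).tolist())
    for t in ["status_block","pad","isolator","toggle_tip","bowl","wipes","pen"]:
        if n=="wrist": continue
        r=finder.spot_in(n,t)
        print(n,t,[(round(d["conf"],2),np.round(d["extent"]).tolist()) for d in r[:2]])
print(status.state()["time"])
E
```

```text
time 0.0
joints [-1.555  0.181  1.608 -0.     1.354 -0.206]
dq [ 0.001  0.001  0.001 -0.004  0.001 -0.002]
joint_torque [-1.0000e-03 -4.3387e+01 -3.4185e+01  7.0000e-02  3.8000e-02 -0.0000e+00]
ee_pos [ 0.127 -0.56   0.257]
eef_rot [-0.234  2.106 -2.102]
ft_force [ 0.026  0.565 -0.438]
ft_torque [-0.012  0.039  0.009]
finger_gap 0.088
tip 0.019
scene [[350.5, 0.0, 256.3], [0.0, 350.5, 187.1], [0.0, 0.0, 1.0]] -0.002263913516286434 [[-0.62, -0.538, 0.571, 0.135], [-0.785, 0.434, -0.442, 0.531], [-0.01, -0.722, -0.691, 0.683], [0.0, 0.0, 0.0, 1.0]]
scene status_block [(0.75, [216.0, 250.0, 273.0, 306.0])]
scene pad []
scene isolator [(0.82, [294.0, 194.0, 350.0, 243.0])]
scene toggle_tip [(0.4, [326.0, 205.0, 335.0, 208.0])]
scene bowl [(0.87, [204.0, 159.0, 238.0, 186.0])]
scene wipes [(0.86, [244.0, 143.0, 292.0, 176.0]), (0.55, [214.0, 250.0, 272.0, 303.0])]
scene pen [(0.58, [178.0, 192.0, 206.0, 227.0])]
side [[393.9, 0.0, 251.4], [0.0, 393.9, 182.0], [0.0, 0.0, 1.0]] 0.045785023974306185 [[-0.838, -0.346, 0.423, 0.245], [-0.546, 0.502, -0.671, 0.743], [0.02, -0.793, -0.61, 0.644], [0.0, 0.0, 0.0, 1.0]]
side status_block [(0.7, [238.0, 252.0, 295.0, 313.0])]
side pad [(0.81, [206.0, 222.0, 319.0, 330.0])]
side isolator [(0.63, [292.0, 184.0, 342.0, 232.0])]
side toggle_tip [(0.41, [322.0, 183.0, 334.0, 198.0])]
side bowl [(0.64, [177.0, 172.0, 212.0, 197.0])]
side wipes [(0.79, [206.0, 147.0, 255.0, 181.0])]
side pen [(0.61, [291.0, 183.0, 343.0, 234.0])]
wrist [[271.9, 0.0, 254.9], [0.0, 271.9, 185.9], [0.0, 0.0, 1.0]] 0.003588611029934466 [[0.22, -0.938, -0.27, 0.195], [-0.976, -0.211, -0.061, -0.545], [0.0, 0.277, -0.961, 0.385], [0.0, 0.0, 0.0, 1.0]]
0.85
```

```bash
python3 - <<'E'
import cv2,numpy as np
a=cv2.imread("pics/scene0.png");b=cv2.imread("pics/side0.png")
cv2.imwrite("pics/sc_crop.png",cv2.resize(a[130:330,150:400],None,fx=3.2,fy=3,interpolation=cv2.INTER_CUBIC)[:600])
cv2.imwrite("pics/si_crop.png",cv2.resize(b[140:340,160:410],None,fx=3.2,fy=3,interpolation=cv2.INTER_CUBIC)[:600])
E
```

```text
(no output)
```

View pics/scene0.png

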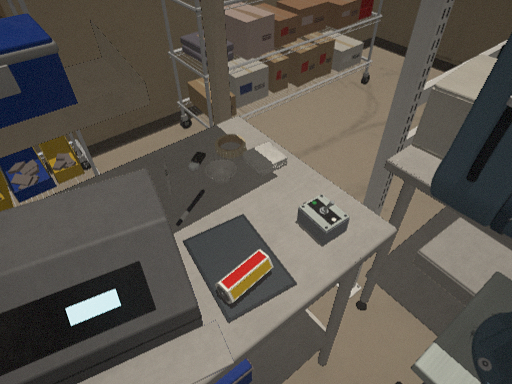

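View pics/sc_crop.png

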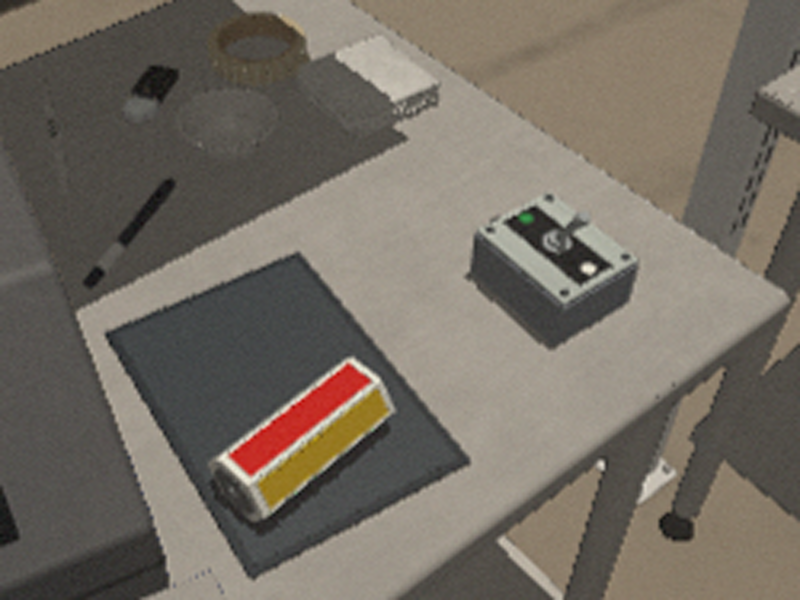

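View pics/si_crop.png

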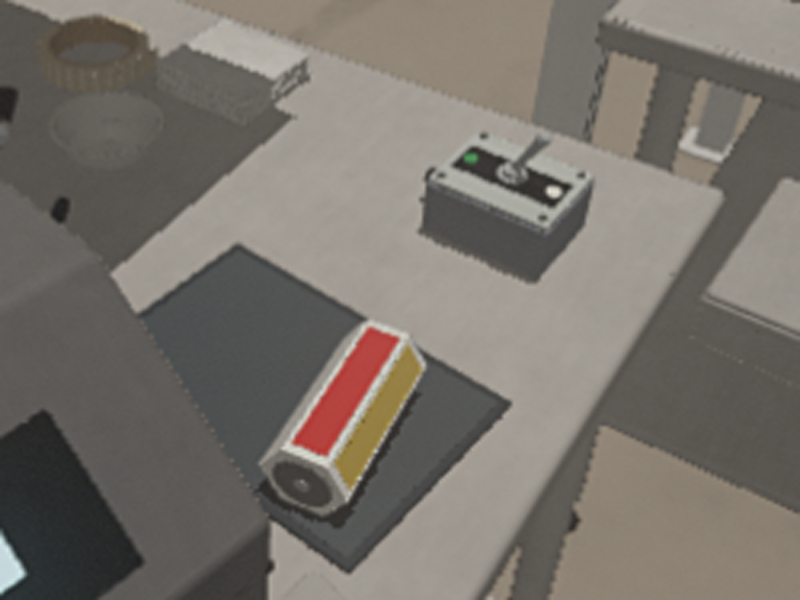

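View pics/wrist0.png

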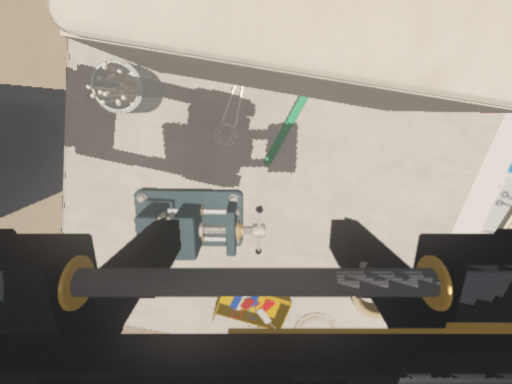

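The scene and side views show the block on the pad with red on top and yellow facing the robot. In the scene view the pad corners are at about (183,241), (243,214), (296,284) and (229,322), and the isolator is at about (322,215) with its lever leaning to the white dot. A large machine stands on the left, beside the pad. Next I'll fit poses from both views.

```bash
cat > h.py <<'E'
import numpy as np,cv2
from cell import status,camera,camera_model,manip,finder
def ray(m,uv):
    K=np.array(m["camera_matrix"]);T=np.array(m["world_from_camera"])
    d=np.array([(uv[0]-K[0,2])/K[0,0],(uv[1]-K[1,2])/K[1,1]]);s=d.copy()
    for _ in range(10): s=d/(1+m["k1"]*(s@s))
    v=T[:3,:3]@np.array([s[0],s[1],1]);return T[:3,3],v/np.linalg.norm(v)
def onz(m,uv,z):
    o,v=ray(m,uv);return o+v*(z-o[2])/v[2]
def proj(m,P):
    K=np.array(m["camera_matrix"]);T=np.array(m["world_from_camera"])
    p=T[:3,:3].T@(np.array(P,float)-T[:3,3]);s=p[:2]/p[2];s=s*(1+m["k1"]*(s@s))
    return np.array([K[0,0]*s[0]+K[0,2],K[1,1]*s[1]+K[1,2]])
def tri(obs):
    A=np.zeros((3,3));b=np.zeros(3)
    for m,uv in obs:
        o,v=ray(m,uv);M=np.eye(3)-np.outer(v,v);A+=M;b+=M@o
    return np.linalg.solve(A,b)
E
python3 - <<'E'
from h import *
S=camera_model("scene");D=camera_model("side")
sc=lambda u,v:(150+u/3.2-.5+.16,130+v/3-.5+.16); si=lambda u,v:(160+u/3.2-.34,140+v/3-.34)
print("pad scene");[print(np.round(onz(S,sc(*p),.004),4)) for p in [(107,332),(299,253),(468,462),(252,577)]]
print("pad side");[print(np.round(onz(D,si(*p),.004),4)) for p in [(238,244),(511,403),(350,570)]]
print("block top face z.054 (red outer) ")
for a,b in [((348,358),(372,322)),((382,380),(405,337)),((252,484),(321,458)),((213,463),(265,463))]:
    print(np.round(onz(S,sc(*a),.054),4),np.round(onz(D,si(*b),.054),4),np.round(tri([(S,sc(*a)),(D,si(*b))]),4))
print("isolator top z.055, dots")
for a,b in [((473,237),(425,180)),((549,195),(483,131)),((637,266),(592,181)),((564,304),(545,220)),((527,218),(471,158)),((588,268),(553,191)),((583,216),(543,140)),((556,241),(512,174))]:
    print(np.round(onz(S,sc(*a),.055),4),np.round(onz(D,si(*b),.055),4),np.round(tri([(S,sc(*a)),(D,si(*b))]),4))
print("machine corners if..", [np.round(onz(S,p,0),3) for p in [(236,360),(200,325),(165,178)]],[np.round(onz(D,si(265,600),z),3) for z in (0,.1)])
E
```

```text
pad scene
[0.6603 0.3504 0.004 ]
[0.6377 0.1858 0.004 ]
[0.4033 0.2176 0.004 ]
[0.4242 0.3817 0.004 ]
pad side
[0.6402 0.1882 0.004 ]
[0.4053 0.2184 0.004 ]
[0.4265 0.3832 0.004 ]
block top face z.054 (red outer) 
[0.4973 0.2465 0.054 ] [0.4953 0.2462 0.054 ] [0.4947 0.2483 0.0571]
[0.468  0.2406 0.054 ] [0.4715 0.2463 0.054 ] [0.4773 0.2327 0.0374]
[0.4549 0.3563 0.054 ] [0.4637 0.3575 0.054 ] [0.465  0.3512 0.0412]
[0.483  0.3665 0.054 ] [0.4878 0.378  0.054 ] [0.501  0.358  0.0217]
isolator top z.055, dots
[0.531  0.0983 0.055 ] [0.538  0.0968 0.055 ] [0.5387 0.0914 0.0478]
[0.5286 0.0186 0.055 ] [0.5309 0.0166 0.055 ] [0.5297 0.018  0.0552]
[0.4326 0.0253 0.055 ] [0.4371 0.0289 0.055 ] [0.4404 0.0132 0.0411]
[0.4396 0.0953 0.055 ] [0.4467 0.0901 0.055 ] [0.4435 0.0926 0.0545]
[0.5205 0.0512 0.055 ] [0.5226 0.0534 0.055 ] [0.5256 0.0451 0.0475]
[0.4537 0.055  0.055 ] [0.4556 0.0561 0.055 ] [0.4569 0.0508 0.05  ]
[0.495  0.0159 0.055 ] [0.4879 0.0015 0.055 ] [0.4738 0.0457 0.0907]
[0.4885 0.0525 0.055 ] [0.4888 0.0542 0.055 ] [0.4905 0.0497 0.0513]
machine corners if.. [array([0.357, 0.412, 0.   ]), array([0.456, 0.429, 0.   ]), array([0.895, 0.277, 0.   ])] [array([0.457, 0.423, 0.   ]), array([0.424, 0.473, 0.1  ])]
```

View pics/side0.png

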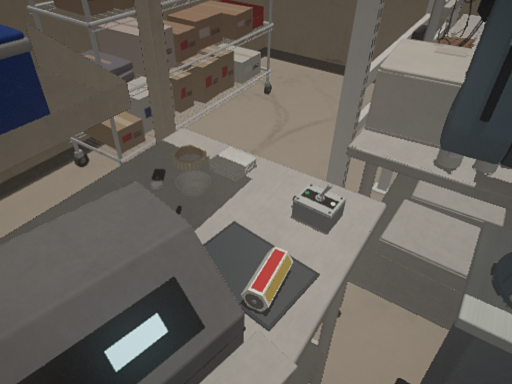

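```bash
python3 - <<'E'
from h import *
from scipy.spatial.transform import Rotation as R
s=status.state();M=R.from_rotvec(s["eef_rot"]).as_matrix();print(np.round(M,3))
m=camera_model("wrist");T=np.array(m["world_from_camera"])
print("cam in tool",np.round(M.T@(T[:3,3]-s["ee_pos"]),3)); print(np.round(M.T@T[:3,:3],3))
S=camera_model("scene");D=camera_model("side")
sc=lambda u,v:(150+u/3.2-.34,130+v/3-.34); si=lambda u,v:(160+u/3.2-.34,140+v/3-.34)
for a,b in [((160,525),(268,518)),((165,560),(268,545))]: print(np.round(tri([(S,sc(*a)),(D,si(*b))]),3))
print(np.round(tri([(S,(65,305)),(D,(105,343))]),3),np.round(tri([(S,(118,291)),(D,(163,317))]),3))
print(np.round(tri([(S,(120,316)),(D,(168,343))]),3),np.round(tri([(S,(153,264)),(D,(190,280))]),3))
print(np.round(tri([(S,(150,173)),(D,(155,183))]),3))
E
```

```text
[[-0.976  0.     0.22 ]
 [-0.22  -0.    -0.976]
 [-0.    -1.     0.   ]]
cam in tool [-0.07  -0.127 -0.001]
[[ 0.     0.961  0.277]
 [-0.    -0.277  0.961]
 [ 1.    -0.     0.   ]]
[0.457 0.419 0.072]
[0.451 0.424 0.051]
[0.548 0.605 0.159] [0.523 0.529 0.146]
[0.503 0.544 0.114] [0.534 0.459 0.148]
[0.671 0.378 0.227]
```

Call:
arm_command(series="0 0 0 0.05 0.05 0.04 0.06; 0 0 0 0.09 0.09 0.07 0.06; 0 0 0 0.135 0.13 0.08 0.06; 0 0 0 0.18 0.17 0.08 0.06; 0 0 0 0.225 0.21 0.08 0.06; 0 0 0 0.26 0.26 0.08 0.06; 0 0 -0.05 0.285 0.315 0.08 0.06; 0 0 -0.1 0.3 0.375 0.08 0.06; 0 0 -0.13 0.315 0.435 0.08 0.06; 0 0 -0.13 0.32 0.495 0.08 0.06; 0 0 -0.13 0.325 0.555 0.08 0.06; 0 0 -0.13 0.325 0.615 0.08 0.06")

```text
time: 2.35
ee_pos: [0.4514, 0.0559, 0.338]
eef_rot: [-0.099, 2.174, -2.174]
ft_force: [0.2, -0.1, -0.3]
finger_gap: 0.0598
```

Call:
arm_command(series="0 0 0 0 0.06 0 0.06; 0 0 0 0 0.12 0 0.06; 0 0 0 0 0.15 0 0.06; 0 0 0 0 0.15 0 0.06")

```text
time: 2.85
ee_pos: [0.451, 0.2057, 0.3377]
eef_rot: [-0.104, 2.173, -2.172]
ft_force: [-0.5, 0.2, 0.6]
finger_gap: 0.0605
```

```bash
python3 - <<'E'
from h import *
import pickle
s=status.state();print(s["time"],np.round(s["ee_pos"],4),np.round(s["eef_rot"],3),np.round(s["joints"],2),s["finger_gap"],np.abs(s["dq"]).max(),np.round(s["ft_force"],1))
m=camera_model("wrist");im=camera("wrist");cv2.imwrite("pics/w1.png",im[:,:,::-1]);pickle.dump(m,open("w1.pkl","wb"))
cv2.imwrite("pics/w1b.png",cv2.resize(im[:,:,::-1],(800,600),interpolation=cv2.INTER_CUBIC))
E
```

```text
2.85 [0.451  0.2057 0.3377] [-0.104  2.173 -2.172] [ 0.19 -0.06  1.7   0.    1.5   1.66] 0.06054414875037304 0.05223015898225087 [-0.5  0.2  0.6]
```

View pics/w1b.png

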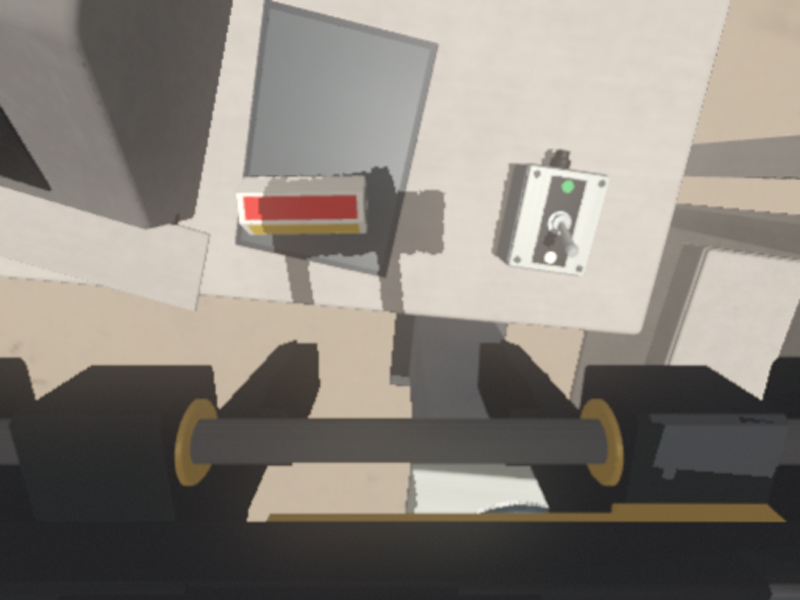

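The wrist view shows the block at about x 152–234, y 115–150 (native pixels) with red on top. It also shows the pad, the isolator at about x 323–387, y 103–175 and the machine on the left. I'll zoom in on the block and the isolator.

```bash
python3 - <<'E'
import cv2
a=cv2.imread("pics/w1.png")
cv2.imwrite("pics/w1blk.png",cv2.resize(a[100:165,140:250],None,fx=7,fy=7,interpolation=cv2.INTER_CUBIC))
cv2.imwrite("pics/w1iso.png",cv2.resize(a[90:190,310:400],None,fx=6,fy=6,interpolation=cv2.INTER_CUBIC))
E
```

```text
(no output)
```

View pics/w1blk.png

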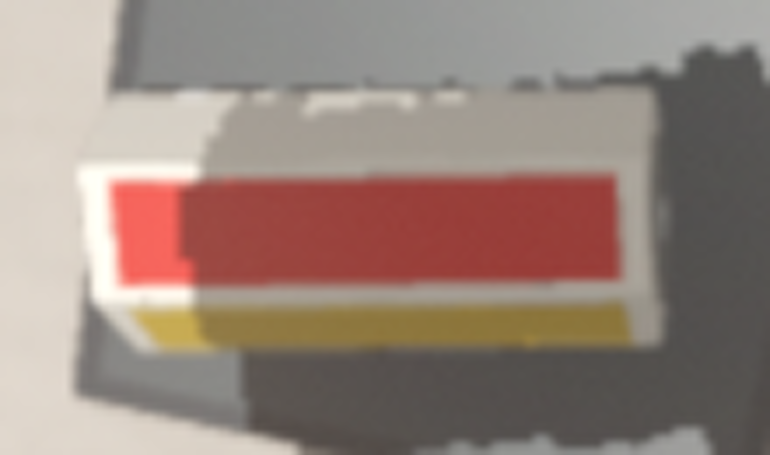

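View pics/w1iso.png

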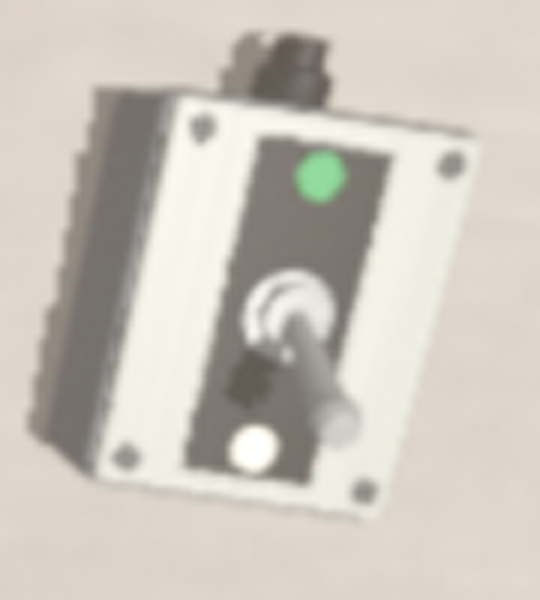

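```bash
python3 - <<'E'
import cv2
a=cv2.imread("pics/side0.png");cv2.imwrite("pics/sblk.png",cv2.resize(a[240:325,230:305],None,fx=7,fy=7,interpolation=cv2.INTER_CUBIC))
a=cv2.imread("pics/scene0.png");cv2.imwrite("pics/scblk.png",cv2.resize(a[240:315,205:285],None,fx=8,fy=8,interpolation=cv2.INTER_CUBIC))
E
```

```text
(no output)
```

View pics/sblk.png

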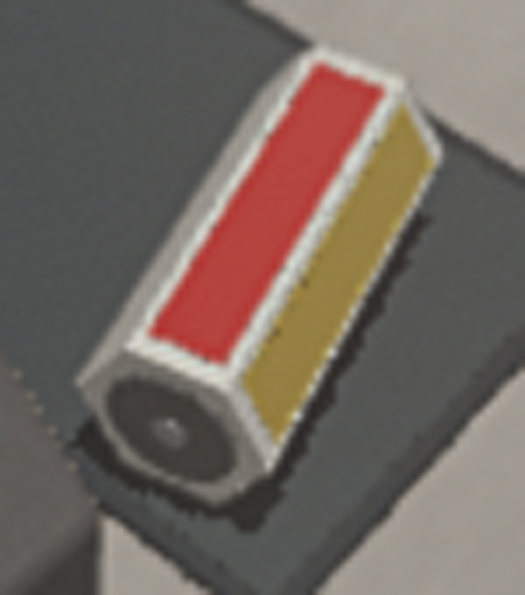

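View pics/scblk.png

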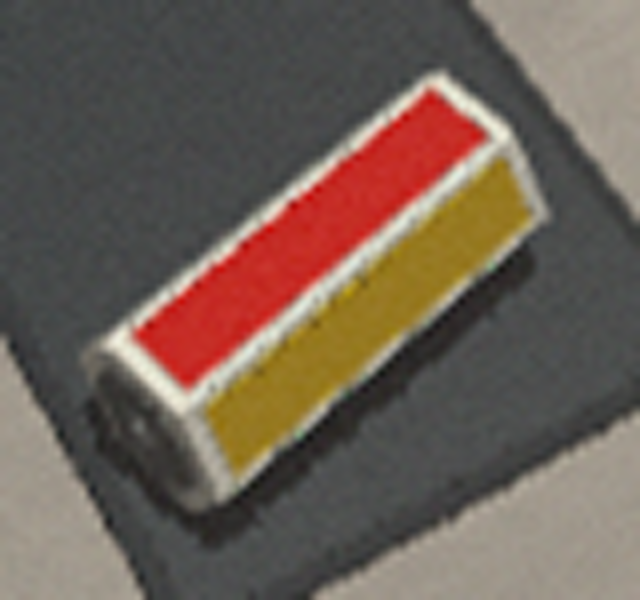

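```bash
python3 - <<'E'
from h import *
import pickle
from scipy.optimize import least_squares
S=camera_model("scene");D=camera_model("side");W=pickle.load(open("w1.pkl","rb"))
px=lambda f,ox,oy:(lambda u,v:(ox+(u+.5)/f-.5,oy+(v+.5)/f-.5))
w=px(7,140,100);d=px(7,230,240);s=px(8,205,240)
L=dict(FR=(.0144,-.06,.025),RR=(-.0144,-.06,.025),RL=(-.0144,.06,.025),FL=(.0144,.06,.025),SR=(-.0289,-.06,0),SL=(-.0289,.06,0))
O=[(W,w,dict(RL=(95,305),FL=(78,165),FR=(660,165),RR=(663,303),SL=(145,352),SR=(662,346))),
(D,d,dict(FR=(316,47),RR=(405,83),RL=(232,380),FL=(132,347),SR=(440,153),SL=(268,468))),
(S,s,dict(FR=(437,72),RR=(512,135),RL=(185,408),SR=(547,213),SL=(228,502)))]
def res(p,Os,zf=True):
    x,y,a=p[:3];z=p[3] if len(p)>3 else .029
    r=[]
    for m,f,o in Os:
        for k,uv in o.items():
            l=L[k];P=(x+np.cos(a)*l[0]-np.sin(a)*l[1],y+np.sin(a)*l[0]+np.cos(a)*l[1],z+l[2])
            r+=list(proj(m,P)-f(*uv))
    return np.array(r)
for nm,Os in [("all",O),("W",O[:1]),("D",O[1:2]),("S",O[2:])]:
    for p0 in ([.475,.303,.1],[.475,.303,.1,.03]):
        q=least_squares(res,p0,args=(Os,),loss="soft_l1");print(nm,np.round(q.x,4),"rms",np.sqrt(np.mean(q.fun**2)).round(2))
# isolator
L.update(iFL=(.05,.04,0),iFR=(.05,-.04,0),iRR=(-.05,-.04,0),iRL=(-.05,.04,0),col=(0,0,.008))
wi=px(6,310,90);si=px(1,0,0);sc=lambda u,v:(150+u/3.2-.34,130+v/3-.34); si=lambda u,v:(160+u/3.2-.34,140+v/3-.34)
I=[(W,wi,dict(iFL=(170,92),iFR=(480,138),iRR=(378,520),iRL=(95,478))),(S,sc,dict(iFL=(473,237),iFR=(549,195),iRR=(637,266),iRL=(564,304))),(D,si,dict(iFL=(425,180),iFR=(483,131),iRR=(592,181),iRL=(545,220)))]
def r2(p,Os): return res([p[0],p[1],p[2],p[3] if len(p)>3 else .055],Os)
for nm,Os in [("all",I),("W",I[:1]),("D",I[2:]),("S",I[1:2])]:
    q=least_squares(r2,[.485,.055,0],args=(Os,),loss="soft_l1");print("iso",nm,np.round(q.x,4),"rms",np.sqrt(np.mean(q.fun**2)).round(2))
q=least_squares(r2,[.485,.055,0,.055],args=(I,),loss="soft_l1");print("iso z",np.round(q.x,4))
print("dots",onz(W,wi(320,176),.0555),onz(W,wi(254,448),.0555),"collar",onz(W,wi(290,308),.063))
print("tip",tri([(W,wi(338,422)),(S,sc(583,216)),(D,si(543,140))]),tri([(W,wi(338,422)),(S,sc(583,216))]),tri([(W,wi(338,422)),(D,si(543,140))]),onz(W,wi(338,422),.104))
print("pad W",[np.round(onz(W,px(1.5625,0,0)(*u),.004),4) for u in [(437,44),(384,276),(236,244)]])
E
```

```text
all [0.4767 0.3015 0.1075] rms 0.85
all [0.4767 0.3016 0.1072 0.0295] rms 0.85
W [0.4757 0.3012 0.0986] rms 0.55
W [0.4761 0.3003 0.0989 0.0329] rms 0.5
D [0.4786 0.3024 0.1155] rms 0.7
D [0.4846 0.2907 0.1119 0.0127] rms 0.47
S [0.4769 0.301  0.1189] rms 0.54
S [0.4848 0.2953 0.1143 0.0135] rms 0.26
iso all [ 0.4856  0.0578 -0.056 ] rms 1.65
iso W [ 0.4855  0.0572 -0.0481] rms 1.48
iso D [ 0.4866  0.0601 -0.0868] rms 1.87
iso S [ 0.4821  0.0598 -0.0413] rms 1.27
iso z [ 0.4862  0.0551 -0.0516  0.0492]
dots [0.51975065 0.05400273 0.0555    ] [0.45174403 0.05693096 0.0555    ] collar [0.48818673 0.05777656 0.063     ]
tip [0.46814105 0.05634599 0.10102234] [0.46710291 0.0569681  0.10387988] [0.46821964 0.05729715 0.10046698] [0.46753422 0.05783656 0.104     ]
pad W [array([0.639 , 0.1867, 0.004 ]), array([0.404 , 0.2179, 0.004 ]), array([0.4246, 0.3821, 0.004 ])]
```

Fits: block centre (0.4765, 0.3015), yaw 0.105, height confirmed at about 29 mm. Pivot of the lever at about (0.486, 0.0565), yaw about -0.05. The plan is to tilt the hand 40°, put both fingertips under the slanting green face and sweep them up and forward along the tipping arc.

Call:
arm_command(series="0.018 -0.174 0.002 -0.015 0.02 -0.05 0.06; 0.036 -0.348 0.005 -0.03 0.04 -0.1 0.06; 0.054 -0.52 0.008 -0.04 0.06 -0.15 0.06; 0.073 -0.696 0.01 -0.05 0.079 -0.2 0.06; 0.073 -0.696 0.01 -0.053 0.079 -0.238 0.06; 0.073 -0.696 0.01 -0.053 0.079 -0.238 0.06")

```text
time: 3.65
ee_pos: [0.4096, 0.2707, 0.1194]
eef_rot: [0.576, 1.8, -1.783]
ft_force: [1.1, 0.0, -0.3]
finger_gap: 0.0601
```

```bash
python3 - <<'E'
from h import *
import pickle
from scipy.spatial.transform import Rotation as R
s=status.state();print(s["time"],np.round(s["ee_pos"],4),np.round(s["joints"],2),s["finger_gap"],np.round(s["ft_force"],1));print(np.round(R.from_rotvec(s["eef_rot"]).as_matrix(),3))
im=camera("wrist");im2=camera("side")
cv2.imwrite("pics/w2.png",cv2.resize(np.hstack([im,im2])[:,:,::-1],(800,300)))
E
```

```text
3.65 [0.4096 0.2707 0.1194] [ 0.51 -0.01  2.31 -0.99  0.35  2.87] 0.060052901330548636 [ 1.1  0.  -0.3]
[[-0.765  0.64   0.076]
 [-0.07   0.035 -0.997]
 [-0.64  -0.768  0.018]]
```

View pics/w2.png

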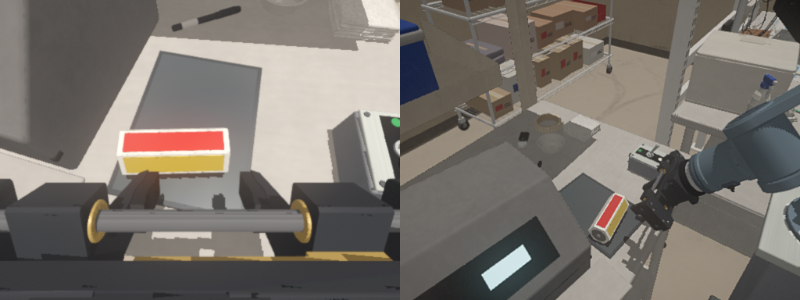

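The arm got near its wrist range: joint 4 is at -0.99 and joint 5 at 0.35. I'll ease the tilt back to about 25°.

Call:
arm_command(series="-0.014 0.13 0 0 0 0.02 0.06; -0.027 0.26 0 0 0 0.02 0.06; -0.027 0.26 0 0 0 0.02 0.06")

```text
time: 4.12
ee_pos: [0.4109, 0.2722, 0.1425]
eef_rot: [0.34, 1.946, -1.951]
ft_force: [1.2, -0.6, -0.3]
finger_gap: 0.0599
```

```bash
cat > st.py <<'E'
from h import *
from scipy.spatial.transform import Rotation as R
s=status.state();M=R.from_rotvec(s["eef_rot"]).as_matrix();p=np.array(s["ee_pos"]);f=M[:,1];z=-M[:,2]
a=.105;n=np.array([np.cos(a),np.sin(a),0]);t=np.array([-n[1],n[0],0]);c=np.array([.4765,.3015,0])
tip=p+.019*f;fc=tip-.009*M[:,0]
print("t",s["time"],"tcp",np.round(p,4),"joints",np.round(s["joints"],2),"F",np.round(s["ft_force"],1))
print("yaw jaw",np.arctan2(-z[0],z[1]).round(3),"jaw slope",z[2].round(3),"tilt",np.degrees(np.arccos(-f[2])).round(1),"fdir",np.round(f,3))
print("TCP u,t",np.round([(p-c)@n,(p-c)@t],4),"frontcorner u,z",np.round([(fc-c)@n,fc[2]],4))
E
python3 st.py
```

```text
t 4.125 tcp [0.4109 0.2722 0.1425] joints [ 0.44 -0.04  2.16 -0.28  0.64  2.12] F [ 1.2 -0.6 -0.3]
yaw jaw 0.084 jaw slope -0.021 tilt 24.7 fdir [ 0.417  0.016 -0.909]
TCP u,t [-0.0683 -0.0223] frontcorner u,z [-0.0522  0.129 ]
```

Call:
arm_command(series="0.02 0 0.02 0.003 0.012 -0.04 0.06; 0.02 0 0.02 0.006 0.015 -0.08 0.06; 0.02 0 0.02 0.007 0.015 -0.105 0.06; 0.02 0 0.02 0.007 0.015 -0.112 0.06; 0.02 0 0.02 0.007 0.015 -0.112 0.06")

```text
time: 4.75
ee_pos: [0.4175, 0.2863, 0.0288]
eef_rot: [0.329, 1.958, -1.924]
ft_force: [0.7, -0.3, -0.0]
finger_gap: 0.0603
```

```bash
python3 st.py; python3 - <<'E'
from h import *
im=camera("side");im2=camera("wrist")
cv2.imwrite("pics/s3.png",np.hstack([cv2.resize(im[170:340,180:360],(420,400),interpolation=cv2.INTER_CUBIC),cv2.resize(im2[60:384,50:400],(380,400))])[:,:,::-1])
E
```

```text
t 4.75 tcp [0.4175 0.2863 0.0288] joints [ 0.45  0.26  2.17 -0.46  0.34  2.33] F [ 0.7 -0.3 -0. ]
yaw jaw 0.101 jaw slope -0.005 tilt 24.9 fdir [ 0.419  0.038 -0.907]
TCP u,t [-0.0603 -0.009 ] frontcorner u,z [-0.0441  0.0154]
```

View pics/s3.png

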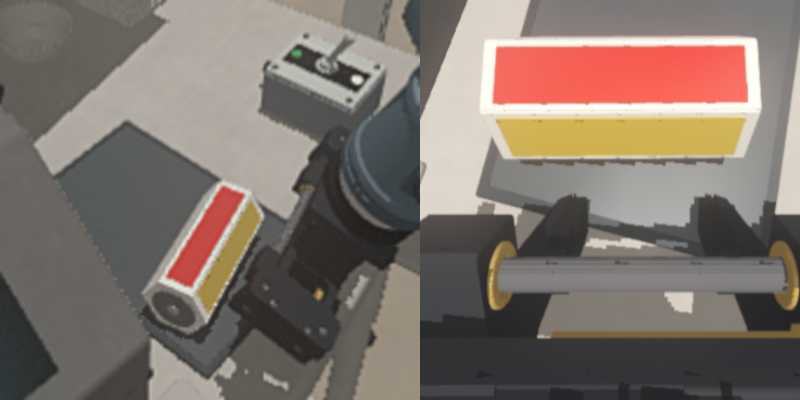

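Call:
arm_command(series="0 0 0 0.008 0.001 0 0.06; 0 0 0 0.016 0.0017 0 0.06; 0 0 0 0.021 0.0022 0 0.06; 0 0 0 0.023 0.0024 0.0005 0.06; 0 0 0 0.0241 0.0025 0.0032 0.06; 0 0 0 0.0257 0.0027 0.0065 0.06; 0 0 0 0.028 0.003 0.01 0.06; 0 0 0 0.0305 0.0032 0.0133 0.06; 0 0 0 0.0343 0.0036 0.0173 0.06; 0 0 0 0.0388 0.0041 0.0205 0.06; 0 0 0 0.0437 0.0046 0.023 0.06; 0 0 0 0.0457 0.0048 0.024 0.06")

```text
time: 6.35
ee_pos: [0.4628, 0.2915, 0.0523]
eef_rot: [0.329, 1.958, -1.923]
ft_force: [0.4, 0.5, -0.0]
finger_gap: 0.0602
```

```bash
python3 st.py; python3 - <<'E'
from h import *
im=camera("side");im2=camera("wrist")
cv2.imwrite("pics/s4.png",np.hstack([cv2.resize(im[170:340,180:360],(420,400),interpolation=cv2.INTER_CUBIC),cv2.resize(im2[60:384,50:400],(380,400))])[:,:,::-1])
E
```

```text
t 6.35 tcp [0.4628 0.2915 0.0523] joints [ 0.42  0.26  2.08 -0.35  0.41  2.18] F [ 0.4  0.5 -0. ]
yaw jaw 0.102 jaw slope -0.005 tilt 24.9 fdir [ 0.419  0.039 -0.907]
TCP u,t [-0.0146 -0.0086] frontcorner u,z [0.0015 0.0388]
```

View pics/s4.png

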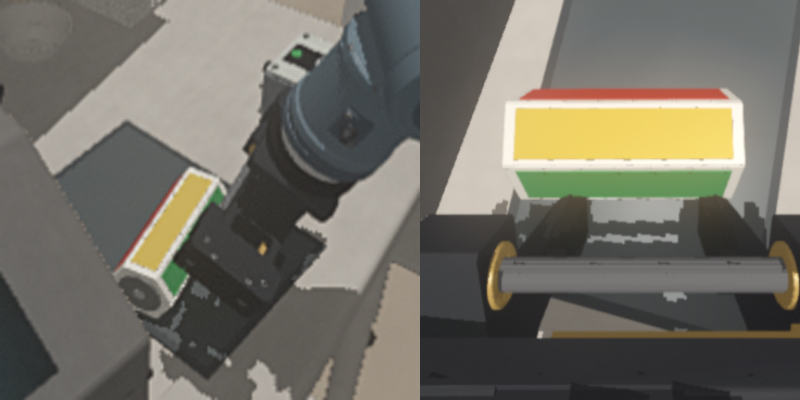

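First roll worked: yellow is on top, and green slants up toward the robot at (625,183) in the wrist crop. I'll retreat, lower and re-measure.

Call:
arm_command(series="0 0 0 -0.01 -0.001 0.002 0.06; 0 0 0 -0.02 -0.0021 0 0.06; 0 0 0 -0.022 -0.0023 -0.012 0.06; 0 0 0 -0.022 -0.0023 -0.022 0.06; 0 0 0 -0.022 -0.0023 -0.023 0.06; 0 0 0 -0.022 -0.0023 -0.023 0.06")

```text
time: 7.2
ee_pos: [0.4403, 0.289, 0.0286]
eef_rot: [0.328, 1.958, -1.924]
ft_force: [0.4, -0.0, -0.7]
finger_gap: 0.0603
```

```bash
python3 st.py; python3 - <<'E'
from h import *
import pickle
W=camera_model("wrist");im2=camera("wrist");pickle.dump(W,open("w5.pkl","wb"));cv2.imwrite("pics/w5raw.png",im2[:,:,::-1])
cv2.imwrite("pics/w5.png",cv2.resize(im2[90:290,100:367],None,fx=3,fy=3,interpolation=cv2.INTER_CUBIC)[:,:,::-1][:600,:800])
im=camera("scene");cv2.imwrite("pics/sc5.png",cv2.resize(im[230:330,170:300],None,fx=6,fy=6,interpolation=cv2.INTER_CUBIC)[:,:,::-1])
E
```

```text
t 7.2 tcp [0.4403 0.289  0.0286] joints [ 0.44  0.29  2.12 -0.43  0.35  2.28] F [ 0.4 -0.  -0.7]
yaw jaw 0.102 jaw slope -0.005 tilt 24.8 fdir [ 0.418  0.038 -0.907]
TCP u,t [-0.0373 -0.0086] frontcorner u,z [-0.0212  0.0151]
```

View pics/w5.png

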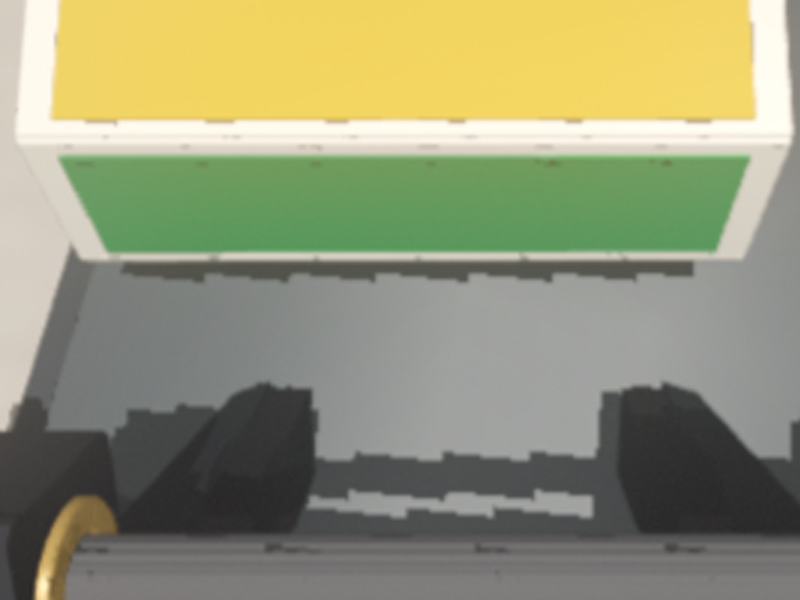

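View pics/sc5.png

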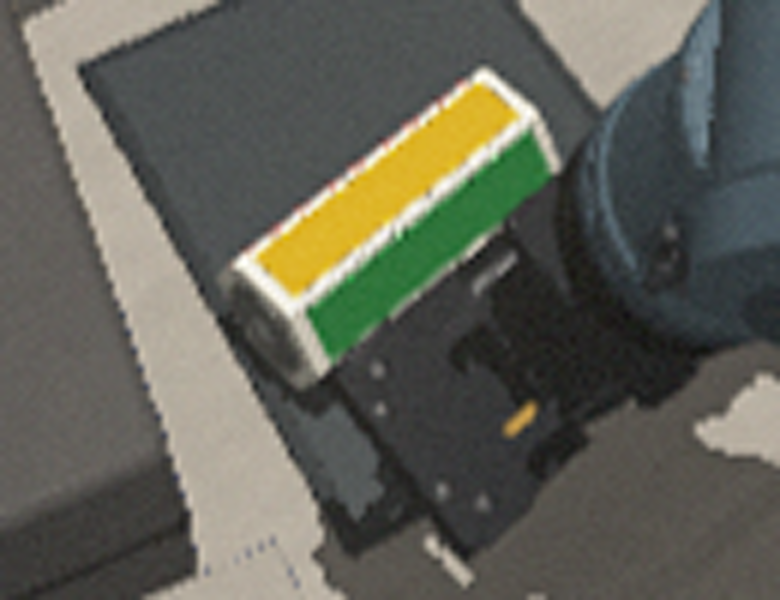

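```bash
python3 - <<'E'
from h import *
import pickle
W=pickle.load(open("w5.pkl","rb"));S=camera_model("scene")
f=lambda u,v:(100+(u+.5)/3-.5,90+(v+.5)/3-.5);g=lambda u,v:(170+(u+.5)/6-.5,230+(v+.5)/6-.5)
for k,z,uv in [("RL",.054,(17,138)),("RR",.054,(793,138)),("SL",.029,(82,260)),("SR",.029,(742,258))]: print(k,np.round(onz(W,f(*uv),z),4))
for k,z,uv in [("FR",.054,(483,68)),("RR",.054,(537,113)),("RL",.054,(300,305)),("FL",.054,(232,262)),("SL",.029,(330,372)),("SR",.029,(558,172))]: print("scene",k,np.round(onz(S,g(*uv),z),4))
E
```

```text
RL [0.4848 0.3629 0.054 ]
RR [0.4971 0.2449 0.054 ]
SL [0.4707 0.362  0.029 ]
SR [0.4832 0.2435 0.029 ]
scene FR [0.5262 0.2473 0.054 ]
scene RR [0.4976 0.2444 0.054 ]
scene RL [0.4856 0.3567 0.054 ]
scene FL [0.5142 0.3656 0.054 ]
scene SL [0.4715 0.3563 0.029 ]
scene SR [0.4862 0.2436 0.029 ]
```

Block centre is now (0.5057, 0.3058) with yaw 0.105, as predicted. Second roll next, with the same arc.

Call:
arm_command(series="0 0 0 0.014 0.0015 0 0.06; 0 0 0 0.024 0.0025 0 0.06; 0 0 0 0.0285 0.003 0.0005 0.06; 0 0 0 0.0306 0.0032 0.0032 0.06; 0 0 0 0.0322 0.0034 0.0065 0.06; 0 0 0 0.0345 0.0037 0.01 0.06; 0 0 0 0.037 0.0039 0.0133 0.06; 0 0 0 0.0408 0.0043 0.0173 0.06; 0 0 0 0.0453 0.0048 0.0205 0.06; 0 0 0 0.0502 0.0053 0.023 0.06; 0 0 0 0.0522 0.0055 0.024 0.06; 0 0 0 0.0522 0.0055 0.024 0.06")

```text
time: 8.8
ee_pos: [0.4925, 0.2945, 0.0529]
eef_rot: [0.328, 1.958, -1.923]
ft_force: [0.5, -0.7, -0.1]
finger_gap: 0.06
```

Call:
arm_command(series="0 0 0 -0.02 -0.002 0.002 0.06; 0 0 0 -0.04 -0.004 0.03 0.06; 0 0 0 -0.05 -0.005 0.08 0.06; 0 0 0 -0.05 -0.03 0.14 0.06; 0 0 0 -0.05 -0.05 0.18 0.06; 0 0 0 -0.05 -0.05 0.18 0.06")

```text
time: 9.55
ee_pos: [0.4443, 0.2444, 0.2374]
eef_rot: [0.337, 1.956, -1.918]
ft_force: [0.3, 0.4, -0.3]
finger_gap: 0.0602
```

```bash
python3 st.py; python3 - <<'E'
from h import *
import pickle
W=camera_model("wrist");im2=camera("wrist");pickle.dump(W,open("w6.pkl","wb"));cv2.imwrite("pics/w6raw.png",im2[:,:,::-1])
cv2.imwrite("pics/w6.png",cv2.resize(im2,(800,600),interpolation=cv2.INTER_CUBIC)[:,:,::-1])
im=camera("scene");cv2.imwrite("pics/sc6.png",cv2.resize(im[210:330,170:300],None,fx=5,fy=5,interpolation=cv2.INTER_CUBIC)[:,:,::-1])
E
```

```text
t 9.55 tcp [0.4443 0.2444 0.2374] joints [ 0.33 -0.19  2.08 -0.13  0.83  1.87] F [ 0.3  0.4 -0.3]
yaw jaw 0.101 jaw slope -0.003 tilt 25.3 fdir [ 0.426  0.04  -0.904]
TCP u,t [-0.038  -0.0535] frontcorner u,z [-0.0217  0.2241]
```

View pics/w6.png

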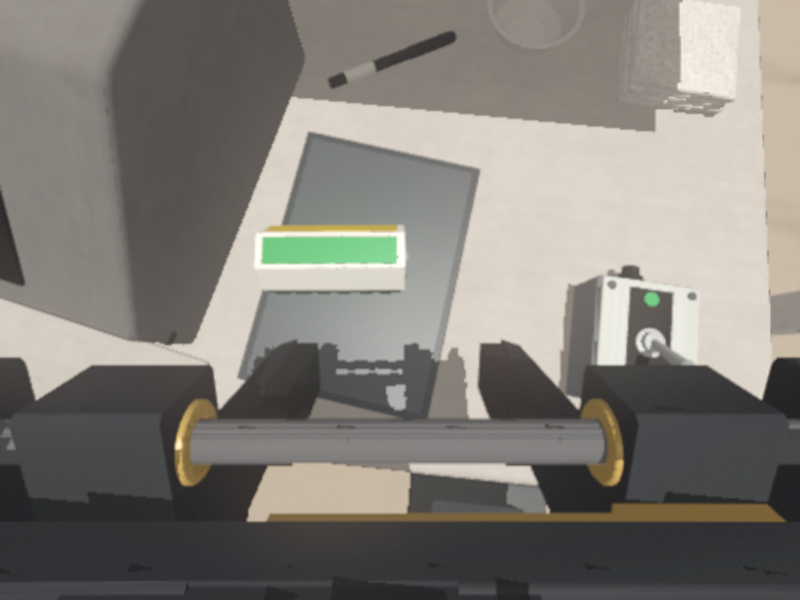

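View pics/sc6.png

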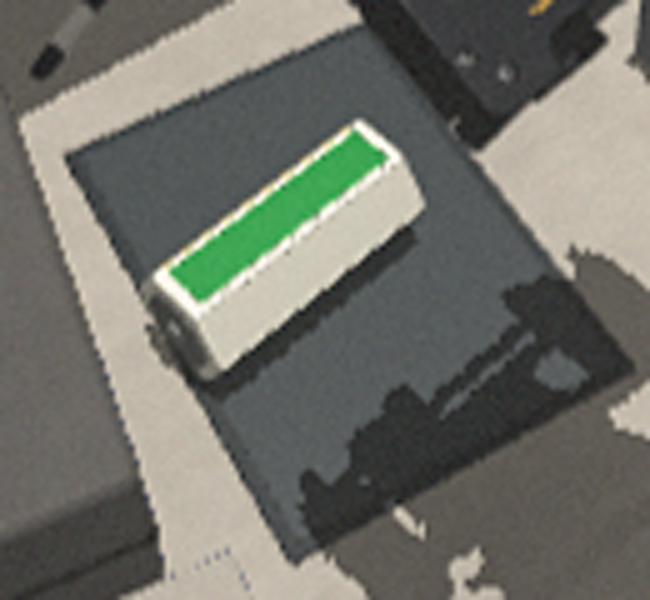

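```bash
python3 - <<'E'
from h import *
import pickle
W=pickle.load(open("w6.pkl","rb"));S=camera_model("scene")
f=lambda u,v:((u+.5)/1.5625-.5,(v+.5)/1.5625-.5);g=lambda u,v:(170+(u+.5)/5-.5,210+(v+.5)/5-.5)
pads={"W":[onz(W,f(*u),.004) for u in [(309,132),(479,170),(427,415),(240,378)]],"S":[onz(S,g(*u),.004) for u in [(67,155),(365,22),(633,365),(295,562)]]}
b={"W":[(.054,(256,233)),(.054,(405,228)),(.029,(262,292)),(.029,(405,290)),(.054,(257,271)),(.054,(405,267))],"S":[(.054,(360,120)),(.054,(402,155)),(.029,(424,203)),(.029,(212,380)),(.054,(195,305))]}
for k,m,h in [("W",W,f),("S",S,g)]:
    P=np.array(pads[k])[:,:2];c=P.mean(0);x=(P[0]+P[1]-P[2]-P[3])/2;print(k,"pad",np.round(P,4).tolist(),"c",np.round(c,4),"yaw",np.arctan2(x[1],x[0]).round(3),np.linalg.norm(x).round(4))
    x/=np.linalg.norm(x)
    for z,uv in b[k]:
        q=onz(m,h(*uv),z);d=q[:2]-c;print("  ",z,np.round(q[:2],4),"pad frame",np.round([d@x,d@[-x[1],x[0]]],4))
E
```

```text
W pad [[0.6599, 0.3522], [0.6378, 0.1868], [0.4092, 0.2158], [0.424, 0.381]] c [0.5327 0.2839] yaw -0.124 0.234
   0.054 [0.5417 0.3687] pad frame [-0.0015  0.0852]
   0.054 [0.558  0.2504] pad frame [ 0.0292 -0.0302]
   0.029 [0.498  0.3651] pad frame [-0.0445  0.0762]
   0.029 [0.5118 0.2454] pad frame [-0.0159 -0.0408]
   0.054 [0.5111 0.3632] pad frame [-0.0313  0.0759]
   0.054 [0.5261 0.2473] pad frame [-0.0021 -0.0372]
S pad [[0.6597, 0.351], [0.6385, 0.1868], [0.4048, 0.2153], [0.4239, 0.3814]] c [0.5317 0.2836] yaw -0.125 0.2366
   0.054 [0.5548 0.2497] pad frame [ 0.0271 -0.0308]
   0.054 [0.527  0.2469] pad frame [-0.0001 -0.037 ]
   0.029 [0.5148 0.2444] pad frame [-0.0119 -0.0411]
   0.029 [0.4993 0.369 ] pad frame [-0.0429  0.0806]
   0.054 [0.5191 0.3616] pad frame [-0.0222  0.0758]
```

Green is on top. The block centre is at about (0, 0.022) in the pad frame, so it lies flat on the pad with one end corner right at the pad edge. Next is the lever: close the fingers, straighten the tool and move behind the white-dot side.

Call:
arm_command(series="-0.018 0.174 0 -0.005 -0.05 0 0; -0.035 0.345 0 -0.01 -0.1 0 0; -0.045 0.44 0 -0.017 -0.15 0 0; -0.045 0.44 0 -0.017 -0.185 0 0; -0.045 0.44 0 -0.017 -0.185 0 0; -0.045 0.44 0 -0.017 -0.185 0 0")

```text
time: 10.4
ee_pos: [0.4246, 0.0602, 0.2315]
eef_rot: [-0.125, 2.169, -2.178]
ft_force: [0.4, 0.4, -0.6]
finger_gap: 0.0023
```

```bash
cat > st2.py <<'E'
from h import *
from scipy.spatial.transform import Rotation as R
s=status.state();M=R.from_rotvec(s["eef_rot"]).as_matrix();p=np.array(s["ee_pos"]);f=M[:,1];z=-M[:,2]
a=-.05;n=np.array([np.cos(a),np.sin(a),0]);t=np.array([-n[1],n[0],0]);c=np.array([.487,.0565,0])
print("t",s["time"],"tcp",np.round(p,4),"joints",np.round(s["joints"],2),"F",np.round(s["ft_force"],1),"gap",round(s["finger_gap"],4))
print("yaw jaw",np.arctan2(-z[0],z[1]).round(3),"slope",z[2].round(3),"fdir",np.round(f,3),"TCP u,t",np.round([(p-c)@n,(p-c)@t],4))
E
python3 st2.py
```

```text
t 10.4 tcp [0.4246 0.0602 0.2315] joints [-0.13 -0.13  1.98 -0.01  1.3   1.34] F [ 0.4  0.4 -0.6] gap 0.0023
yaw jaw 0.104 slope -0.003 fdir [-0.011 -0.005 -1.   ] TCP u,t [-0.0625  0.0006]
```

Call:
arm_command(series="0 0 -0.075 0 -0.0005 -0.04 0; 0 0 -0.15 0 -0.0005 -0.08 0; 0 0 -0.15 0 -0.0005 -0.11 0; 0 0 -0.15 0 -0.0005 -0.1265 0; 0 0 -0.15 0 -0.0005 -0.1265 0")

```text
time: 11.02
ee_pos: [0.4237, 0.0605, 0.1048]
eef_rot: [-0.035, -2.189, 2.197]
ft_force: [0.8, -0.1, -0.2]
finger_gap: 0.0005
```

```bash
python3 st2.py; python3 - <<'E'
from h import *
im=camera("side");im2=camera("wrist")
cv2.imwrite("pics/s7.png",np.hstack([cv2.resize(im[130:270,260:400],(400,400),interpolation=cv2.INTER_CUBIC),cv2.resize(im2[90:384,120:390],(380,400))])[:,:,::-1])
E
```

```text
t 11.025 tcp [0.4237 0.0605 0.1048] joints [-0.13  0.07  2.08 -0.01  1.    1.48] F [ 0.8 -0.1 -0.2] gap 0.0005
yaw jaw -0.044 slope -0.004 fdir [-0.012 -0.003 -1.   ] TCP u,t [-0.0634  0.0008]
```

View pics/s7.png

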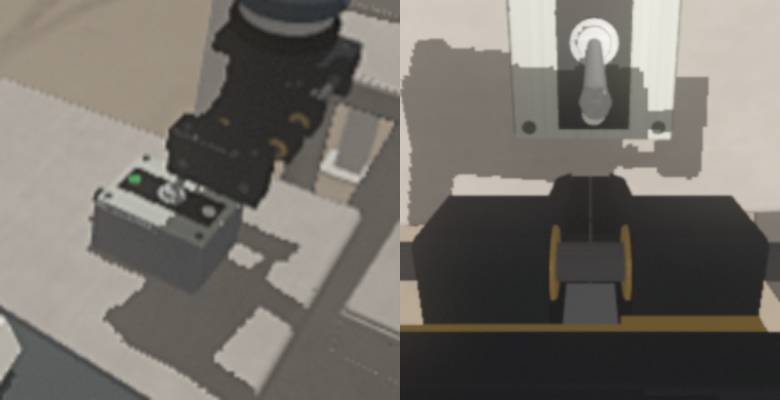

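The wrist view shows the lever in line with the finger seam (pixel x about 593 against 590 in the crop). Pushing over now.

Call:
arm_command(series="0 0 0 0.012 -0.0006 0 0; 0 0 0 0.022 -0.0011 0 0; 0 0 0 0.027 -0.0013 0 0; 0 0 0 0.032 -0.0016 0 0; 0 0 0 0.037 -0.0018 0 0; 0 0 0 0.042 -0.0021 0 0; 0 0 0 0.047 -0.0023 0 0; 0 0 0 0.052 -0.0026 0 0; 0 0 0 0.056 -0.0028 0 0; 0 0 0 0.059 -0.003 0 0; 0 0 0 0.059 -0.003 0 0")

```text
time: 12.5
ee_pos: [0.4846, 0.056, 0.1064]
eef_rot: [-0.042, -2.189, 2.199]
ft_force: [-0.5, 0.0, 0.6]
finger_gap: 0.0005
```

```bash
python3 st2.py; python3 - <<'E'
from h import *
im=camera("side");im2=camera("wrist")
cv2.imwrite("pics/s8.png",np.hstack([cv2.resize(im[130:270,260:400],(400,400),interpolation=cv2.INTER_CUBIC),cv2.resize(im2[90:384,120:390],(380,400))])[:,:,::-1])
E
```

```text
t 12.5 tcp [0.4846 0.056  0.1064] joints [-0.13  0.19  1.93 -0.01  1.02  1.49] F [-0.5  0.   0.6] gap 0.0005
yaw jaw -0.046 slope -0.004 fdir [-0.008 -0.004 -1.   ] TCP u,t [-0.0024 -0.0006]
```

View pics/s8.png

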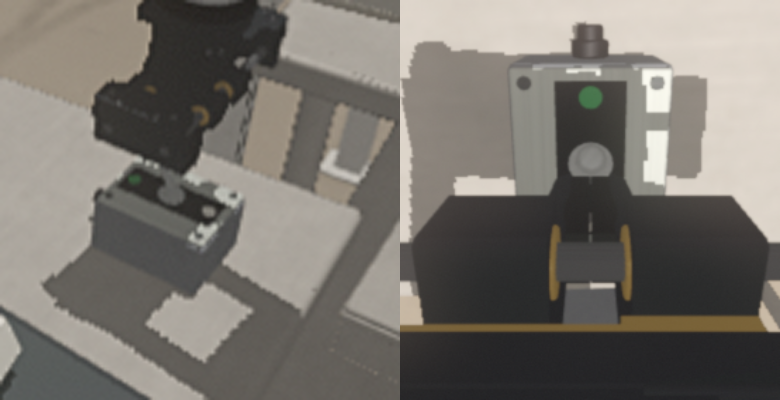

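The lever tip now shows ahead of the fingers at (590,158), on the green-dot side. I'll back off and check.

Call:
arm_command(series="0 0 0 -0.03 0.0015 0 0; 0 0 0 -0.06 0.003 0.03 0; 0 0 0 -0.08 0.004 0.09 0; 0 0 0 -0.08 0.04 0.15 0.03; 0 0 0 -0.06 0.08 0.2 0.06; 0 0 0 -0.06 0.08 0.22 0.06; 0 0 0 -0.06 0.08 0.22 0.06; 0 0 0 -0.06 0.08 0.22 0.06")

```text
time: 13.6
ee_pos: [0.4236, 0.1357, 0.325]
eef_rot: [-0.039, -2.188, 2.198]
ft_force: [-0.8, 0.1, -0.3]
finger_gap: 0.0482
```

```bash
python3 st2.py; python3 - <<'E'
from h import *
W=camera_model("wrist");im=camera("wrist");S=camera_model("scene");a=camera("scene");D=camera_model("side");b=camera("side")
import pickle;pickle.dump(W,open("w9.pkl","wb"));cv2.imwrite("pics/w9raw.png",im[:,:,::-1])
cv2.imwrite("pics/w9.png",cv2.resize(im,(800,600),interpolation=cv2.INTER_CUBIC)[:,:,::-1])
cv2.imwrite("pics/ss9.png",np.hstack([cv2.resize(x,(400,400),interpolation=cv2.INTER_CUBIC) for x in (a[130:330,160:360],b[140:340,180:380])])[:,:,::-1])
for n in ("wrist","scene","side"):
  for t in ("status_block","toggle_tip","bowl","wipes","pen"):
    r=finder.spot_in(n,t);print(n,t,[(round(d["conf"],2),np.round(d["extent"]).tolist()) for d in r[:1]])
for p in [(.508,.0555,.104),(.466,.0575,.104)]: print("pred tip",p,[proj(m,p).round(0) for m in (W,S,D)])
E
```

```text
t 13.6 tcp [0.4236 0.1357 0.325 ] joints [ 0.04 -0.17  1.82 -0.    1.5   1.66] F [-0.8  0.1 -0.3] gap 0.0482
yaw jaw -0.046 slope -0.005 fdir [-0.01  -0.004 -1.   ] TCP u,t [-0.0673  0.076 ]
wrist status_block [(0.59, [79.0, 57.0, 175.0, 110.0])]
wrist toggle_tip [(0.69, [312.0, 89.0, 322.0, 109.0])]
wrist bowl []
wrist wipes []
wrist pen []
scene status_block [(0.93, [199.0, 236.0, 254.0, 286.0])]
scene toggle_tip []
scene bowl [(0.58, [204.0, 160.0, 242.0, 188.0])]
scene wipes [(0.98, [244.0, 139.0, 290.0, 178.0])]
scene pen [(0.65, [183.0, 194.0, 203.0, 222.0])]
side status_block [(0.83, [221.0, 239.0, 268.0, 296.0])]
side toggle_tip []
side bowl [(0.95, [173.0, 170.0, 213.0, 196.0])]
side wipes [(0.58, [206.0, 147.0, 256.0, 180.0])]
side pen []
pred tip (0.508, 0.0555, 0.104) [array([317.,  90.]), array([319., 192.]), array([314., 178.])]
pred tip (0.466, 0.0575, 0.104) [array([315., 126.]), array([332., 202.]), array([331., 185.])]
```

View pics/w9.png

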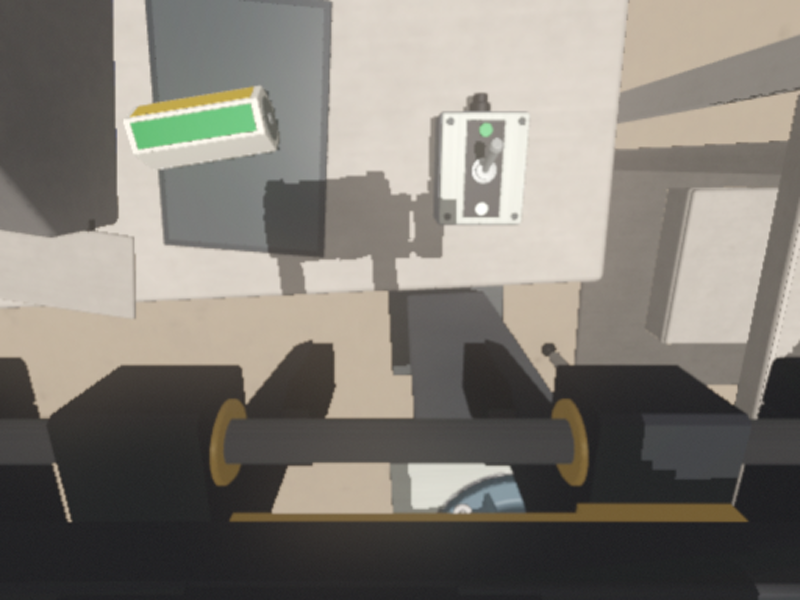

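View pics/ss9.png

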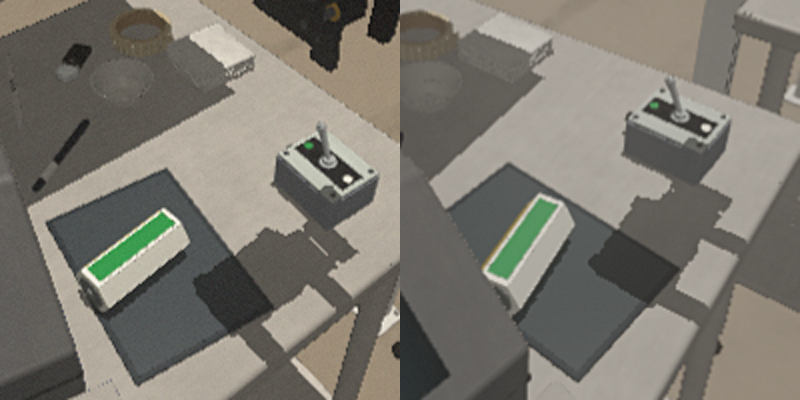

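The lever tip sits at (317,93) in the wrist view and (321,192) in the scene view, within about 3 px of the fully-on predictions (317,90) and (319,192). Green is up, and the bowl, wipes and pen haven't moved. Handing in.

```bash
python3 -c "
from cell import status,manip
print(manip.hand_in()); print(status.state()['time'])"
```

```text
the job is handed in; nothing more can be done
None
the job is handed in; nothing more can be done
```

The packing station is in service, and I handed the job in at about 14 s of the 54 s allowed.

- **Block:** I rolled it two sixth-turns with both fingertips under its robot-side face, without gripping or lifting it. It now lies on the pad with green on top, its centre at about (0, 22 mm) in the pad frame.
- **Lever:** I pushed it over centre with closed fingers. The last wrist and scene views put its tip within about 3 px of where a fully-on lever should appear. The finder located the tip in the wrist view but not in the scene or side views.
- **Bystanders:** The bowl and wipes match their starting places. The pen looks unmoved in the scene view, but the finder missed it in the final side view.
- **Arm:** It was clear of everything, with force readings below 1 N.

**Pad edge:** The block started turned about 0.23 rad relative to the pad, so one corner of its left end now sits right at the pad's left edge, measured to within about 2 mm. I left it there rather than risk nudging it beside the machine.

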